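Put returned solenoid valves back in their picking bins

TASK

Put the three solenoid valves away, each in the blue bin of its own size: the smallest valve in the smallest bin, the middle one in the middle-sized bin, the largest in the largest. Each must lie flat on the bin's floor, ports up and lengthwise along the bin. Leave the silencer, the tee fitting and the regulator where they are.

Things in the scene. Friction and masses are not known exactly. Their poses are not given: they have to be found in the camera images.
- valve_small: Smallest of three solenoid valves, a block lying flat: 56 mm long (own x), 18 wide (own y), 28 high. Bare aluminium body with flat sides, from the -x end to 10 past the origin; black coil at the +x end, lower and 3 narrower. Two brass port collars on top, 4 proud. Origin: centre of the underside, z up.
- valve_medium: Middle-sized of three solenoid valves, a block lying flat: 75 mm long (own x), 26 wide (own y), 36 high. Bare aluminium body with flat sides, from the -x end to 14 past the origin; black coil at the +x end, lower and 3 narrower. Two brass port collars on top, 4 proud. Origin: centre of the underside, z up.
- valve_large: Largest of three solenoid valves, a block lying flat: 96 mm long (own x), 36 wide (own y), 44 high. Bare aluminium body with flat sides, from the -x end to 17 past the origin; black coil at the +x end, lower and 3 narrower. Two brass port collars on top, 4 proud. Origin: centre of the underside, z up.
- bin_small: Smallest of three empty blue open-topped bins, fixed: outside 120 mm front to back (own x), 90 wide (own y); walls 3, floor 4 thick. Back wall (+x) 48 high, front lip (-x, towards the robot) 26 high, its rim juts 6 out; sides slope up from the lip over the front 40 %. Origin: centre of the underside, z up.
- bin_medium: Middle-sized of three empty blue open-topped bins, fixed: outside 145 mm front to back (own x), 112 wide (own y); walls 3, floor 4 thick. Back wall (+x) 58 high, front lip (-x, towards the robot) 30 high, its rim juts 6 out; sides slope up from the lip over the front 40 %. Origin: centre of the underside, z up.
- bin_large: Largest of three empty blue open-topped bins, fixed: outside 170 mm front to back (own x), 136 wide (own y); walls 3, floor 4 thick. Back wall (+x) 68 high, front lip (-x, towards the robot) 34 high, its rim juts 6 out; sides slope up from the lip over the front 40 %. Origin: centre of the underside, z up.
- silencer: Bystander: black ribbed exhaust silencer standing upright with its brass thread up, 27 across, 67 high. Origin: centre of the underside. Leave it alone.
- tee: Bystander: white T-shaped tube fitting lying flat, 20 high, run 62 long along own x, branch reaching 35 along own +y. Origin: under the middle of the run, at bench height. Leave it alone.
- regulator: Bystander: grey pressure regulator, 45 square block with black round knob on top, 68 high in all, a round gauge reaching 36 from the middle towards own -x and brass ports 29 to either side along y. Origin: centre of the underside. Leave it alone.
Not all that is in view belongs to the job. What is shaped like the bin_medium but brown is not meant. What is shaped like the bin_large but turquoise is not meant.

How it is judged:
By the outcome, as a careful person would: the job done as asked, in the order asked, and still so for the second after the job is handed in, with the robot touching nothing.
It also fails if it takes over 93 s, if anything falls off the work surface, if the arm or the gripper's body presses on something with over 40 N, if the wrist force passes 120 N, or if a joint passes its speed limit or range.

ROBOT

A 6-joint arm with a two-finger parallel gripper is mounted at the origin on the work surface. World frame = base frame: x ahead of the robot, y to its left, z up, the work surface at z = 0. Lengths are in m, angles in rad, forces in N, time in s.
With the tool pointing down it reaches from about 0.275 to 0.875 m from the base axis. Payload 12.5 kg.
Tool frame: the origin (TCP) lies on the centre line of the jaws, within the pads' length; the fingertips stand r.finger_overhang ahead of it and the grasp point (between the pads) lies 3 mm ahead of it (r.finger_overhang is the distance from the TCP to the fingertips, in m); z points along the fingers, y is the line along which they close (so a half turn about z gives the same grasp; the last joint's range is limited). The gripper opens to 85 mm and grips with 20 to 120 N. Pads are 22 mm wide; open, the fingers measure 114 mm over their backs; the gripper's body (76 mm by 85 mm) begins 54 mm behind the grasp point. The pads swing forward as they close: fully open they stand 13 mm farther back than shut.
Start: joints at [1.256, 0.351, 1.652, -0, 1.139, -0.085], TCP at [0.125, 0.536, 0.253] pointing down, gripper open.
Joint ranges: [-2.75, 2.75], [-0.79, 2.1], [0.01, 2.65], [-1.57, 4.71], [0.07, 3.14], [-2.87, 2.87]. Speed limits (rad/s): [2.22, 2.22, 2.79, 3.14, 3.14, 3.14].

INTERFACE

Orientations are given as a unit quaternion [x, y, z, w].
In Python, from cell import r, optics gives the robot as it stands. The module is installed in compiled form; this text tells all that it offers. Calls block until the motion is done:
- r.move_to(position, orientation): joint-space move of the TCP to a pose.
- r.move_linear(position, rot=None, vel=0.15): straight line of the TCP; rot=None keeps the orientation; vel is the mean speed in m/s.
- r.set_joints(angles): joint-space move.
- r.set_gripper(opening, squeeze=None): opening from 0.0 (shut) to 1.0 (fully open); squeeze is the grip in N (None keeps the last); returns when the fingers have stopped.
- r.sleep(seconds).
- r.inverse_kinematics(position, orientation): joint angles nearest the present ones, or None.
- optics.get_image(name): name is "scene" or "top" or "wrist"; returns a dict with "pixels" (420x560x3 uint8, red, green, blue), "depth" (420x560 float32, m along the optical axis (not along the pixel's ray), 0 where there is no reading), "fx", "fy", "cx", "cy" (pixels), "camera_from_world" (4x4, takes a point from world to camera coordinates); the wrist camera has in their place "mount" (4x4, takes a point from camera to tool coordinates, whose origin is the TCP and whose axes are the flange's). Camera axes: x right, y down, z forward; pixel columns grow to the right and rows downward; lengths in m; the calibration is good to about 2 mm. A picture is of the moment at which its call begins: read the wrist's pose just before it.
A pose or a line that the arm cannot do raises r.PlanningError and nothing moves.
- r.hand_in(): hands the job in; it is judged then, once.
Readings, each from a call of its own:
- r.current_t(): time.
- r.current_q(): joint angles.
- r.current_qvel(): joint speeds.
- r.current_effort(): joint torques, N m.
- r.current_tool_pos(): TCP position.
- r.current_ee_rot(): TCP orientation.
- r.current_contact_force(): force on the tool from outside, world axes, zero at the start.
- r.current_torque(): the same for the moment, N m.
- r.current_opening(): opening from 0.0 (shut) to 1.0 (fully open).
- r.current_finger_force(): force on a finger pad.
Only numpy, scipy, OpenCV 4.12 (cv2) and the standard library are available. Lean on these libraries where they do the work, as an engineer would, in place of code of your own. Each camera call takes 0.05 s, during which the arm holds its last target. There are 200 camera calls.

## Working session

There is one attempt and no reset: what is moved stays moved. The work goes in short steps, each a Python script; the robot and the scene stay as the last script left them, time stands still between calls to the robot, and variables do not carry over. Pictures are saved under pics/ and viewed, at most 14 in all, crops included, and the job is handed in when it is done.

```bash
mkdir -p pics
python3 - <<'E'
from cell import r, optics
import cv2, numpy as np
print(r.current_t(), r.finger_overhang, r.current_tool_pos(), r.current_ee_rot())
for n in ("top","scene"):
    d=optics.get_image(n); np.savez(f"pics/{n}.npz",**d)
    cv2.imwrite(f"pics/{n}.png",cv2.resize(d["pixels"][:,:,::-1],(800,600),interpolation=cv2.INTER_CUBIC))
    print(n,d["fx"],d["cx"],d["cy"],np.round(d["camera_from_world"],3).tolist())
E
```

```text
0.0 0.022 [0.12515863 0.53524595 0.2527181 ] [ 1.14633780e-01  9.93407621e-01 -6.14481305e-04 -1.29358447e-04]
top 539.9407544341592 284.5004989927429 209.73384982120228 [[-0.024, -1.0, -0.005, 0.159], [-0.995, 0.024, -0.096, 0.595], [0.096, 0.003, -0.995, 1.513], [0.0, 0.0, 0.0, 1.0]]
scene 387.8526835851934 278.14453264710784 206.32416126827354 [[0.159, 0.987, -0.02, -0.235], [0.607, -0.113, -0.787, -0.309], [-0.779, 0.113, -0.617, 1.624], [0.0, 0.0, 0.0, 1.0]]
```

View pics/top.png

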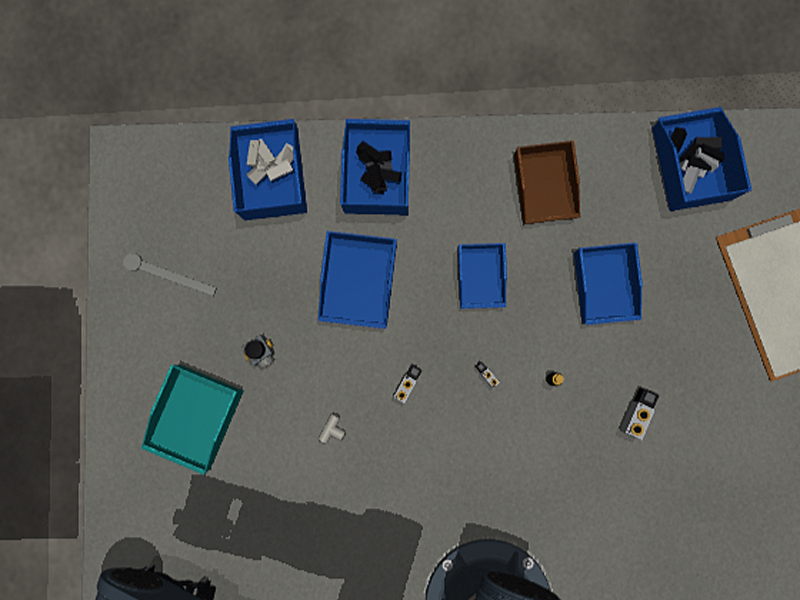

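View pics/scene.png

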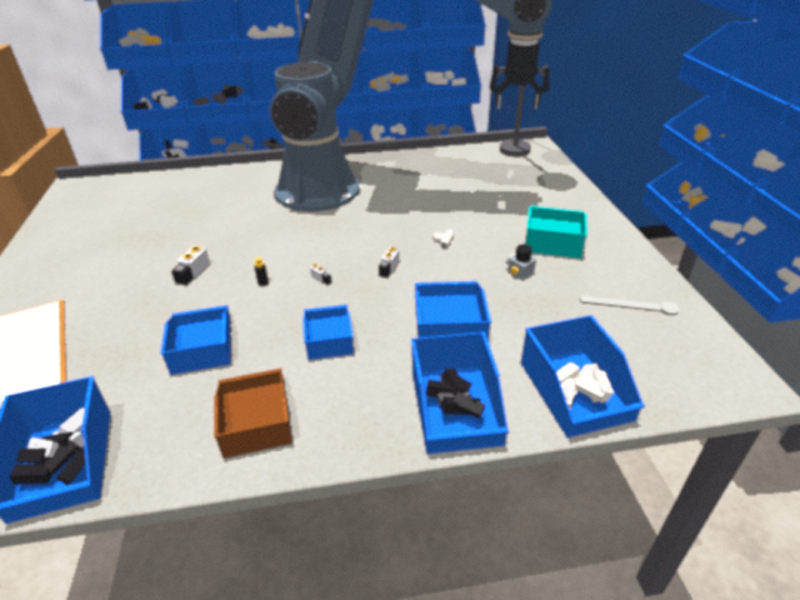

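The top view (800x600 px) shows these candidates:
- **Blue bins:** the empty ones are at (358,280) large, (482,276) small and (609,283) medium. The blue bins at (267,168), (376,167) and (702,160) hold parts, so they aren't meant. Neither are the brown one at (548,183) and the turquoise one at (193,417).
- **Valves:** small at (487,374), medium at (407,384), large at (640,413).
- **Bystanders:** silencer (555,379), tee (333,428), regulator (259,350).

Next I'll measure them from depth and confirm in one enlarged crop.

```bash
cat > h.py <<'E'
import numpy as np, cv2
def cloud(d, T=None):
    """world points per pixel; T = world_from_camera"""
    if T is None: T=np.linalg.inv(d["camera_from_world"])
    v,u=np.indices(d["depth"].shape); Z=d["depth"]
    P=np.stack([(u-d["cx"])/d["fx"]*Z,(v-d["cy"])/d["fy"]*Z,Z],-1)
    P=P@T[:3,:3].T+T[:3,3]; P[Z==0]=np.nan
    return P
def rect(P):
    """centre, long, short, angle of long axis of min-area rect (mm, deg)"""
    (c,s,a)=cv2.minAreaRect((P[:,:2]*1000).astype(np.float32))
    if s[0]<s[1]: s=s[::-1]; a+=90
    return np.array(c)/1000,s,(a+90)%180-90
E
python3 - <<'E'
import numpy as np, cv2
from h import *
d=dict(np.load("pics/top.npz")); P=cloud(d); px=d["pixels"]
k=0.7
for n,(u,v),w in [("vs",(487,374),22),("vm",(407,384),30),("vl",(640,413),38),("sil",(555,379),16),("bs",(482,276),36),("bm",(609,283),48),("bl",(358,280),58),("reg",(259,350),25)]:
    u,v,w=int(u*k),int(v*k),int(w*k)
    Q=P[v-w:v+w,u-w:u+w].reshape(-1,3); C=px[v-w:v+w,u-w:u+w].reshape(-1,3)
    m=Q[:,2]>(.006 if n[0]!='b' else .012); c,s,a=rect(Q[m])
    floor=np.median(Q[Q[:,2]<.004,2]) if (Q[:,2]<.004).any() else None
    dk=Q[m&(C.max(1)<75)]; br=Q[m&(C.min(1)>110)]
    print(n,c.round(4),np.round(s,1),round(a,1),"zmax",np.nanpercentile(Q[:,2],98).round(3),"bench",floor,"dark",dk.mean(0).round(3),"bright",br.mean(0).round(3) if len(br) else '')
cv2.imwrite("pics/crop.png",cv2.resize(px[160:320,210:480,::-1],(800,474),interpolation=cv2.INTER_CUBIC))
E
```

```text
vs [ 0.4539 -0.0116] [82.7 82.6] 82.9 zmax 0.034 bench 9.437747381446648e-05 dark [ 0.455 -0.005  0.025] bright [ 0.441 -0.018  0.029]
vm [0.4351 0.1511] [117.8 116.9] 88.6 zmax 0.042 bench 0.00017892316845236067 dark [0.447 0.14  0.033] bright [0.424 0.151 0.037]
vl [ 0.364  -0.3149] [145.7 145.1] 87.1 zmax 0.051 bench 0.00032628600341344516 dark [ 0.374 -0.306  0.033] bright [ 0.351 -0.305  0.045]
sil [ 0.4363 -0.1466] [59.9 59.9] -1.4 zmax 0.068 bench 0.0003999185439770292 dark [ 0.437 -0.136  0.037] bright [ 0.452 -0.152  0.007]
bs [ 0.6441 -0.0085] [126.4  93.3] 1.4 zmax 0.051 bench 0.0009080653751220025 dark [ 0.664 -0.016  0.023] bright 
bm [ 0.6154 -0.2577] [162.3 126.8] 4.2 zmax 0.06 bench 0.0009784492174778059 dark [ 0.636 -0.264  0.031] bright 
bl [0.6421 0.2519] [220.1 177.5] 81.9 zmax 0.068 bench 0.0007507721372113085 dark [0.685 0.262 0.034] bright 
reg [0.5109 0.4465] [96.7 95. ] 88.6 zmax 0.071 bench -0.00011428186725881417 dark [0.506 0.438 0.056] bright [0.487 0.427 0.038]
```

View pics/crop.png

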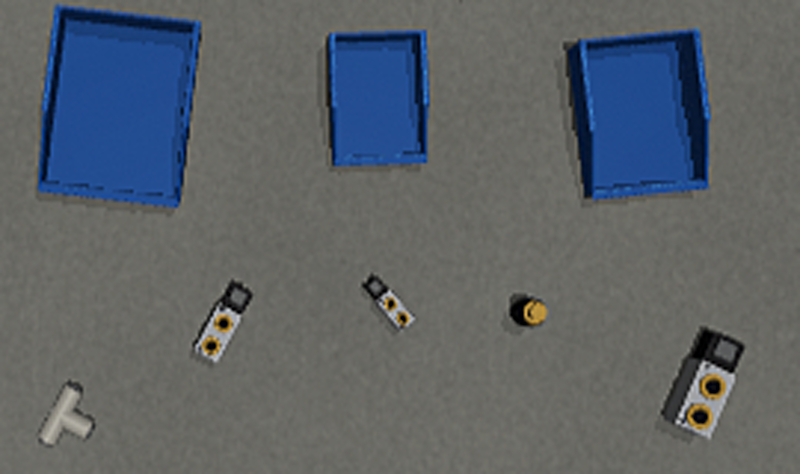

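The crop confirms the three valves: medium at (223,322), small at (388,302), large at (706,383), each with a black coil and two brass ports. The three empty blue bins are as named. Depth has outliers, so I'll re-measure using connected components.

Run:
```python
import numpy as np, cv2
from h import *
d=dict(np.load("pics/top.npz")); d["depth"]=cv2.medianBlur(d["depth"],5); P=cloud(d); px=d["pixels"].astype(int)
lab=cv2.connectedComponents(((P[...,2]>.007)&(P[...,2]<.3)).astype(np.uint8))[1]
lb=cv2.connectedComponentsWithStats(((px[...,2]>px[...,0]*1.8)&(px[...,2]>40)).astype(np.uint8))[1]
k=0.7
for n,(u,v) in [("vs",(487,374)),("vm",(407,384)),("vl",(640,408)),("sil",(555,379)),("tee",(330,428)),("reg",(259,350))]:
    u,v=int(u*k),int(v*k); m=lab==lab[v,u]; Q=P[m]; C=px[m]
    c,s,a=rect(Q); dk=Q[C.max(1)<75]
    print(n,len(Q),c.round(4),np.round(s,1),round(a,1),"zmax",Q[:,2].max().round(3),"darkdir",(dk.mean(0)-Q.mean(0)).round(3)[:2])
for n,(u,v) in [("bs",(482,276)),("bm",(609,283)),("bl",(358,280))]:
    u,v=int(u*k),int(v*k); Q=P[lb==lb[v,u]]; F=Q[(Q[:,2]<.009)&(Q[:,2]>.001)]; H=Q[Q[:,2]>.015]
    print(n,"rim",[np.round(x,4) for x in rect(H)],"floor",[np.round(x,4) for x in rect(F)],np.median(F[:,2]).round(4),"zmax",Q[:,2].max().round(3))
```

```text
vs 129 [ 0.4481 -0.0132] [54.6 20.3] 38.1 zmax 0.032 darkdir [0.007 0.007]
vm 237 [0.4341 0.1449] [75.6 28. ] -31.2 zmax 0.042 darkdir [ 0.013 -0.006]
vl 552 [ 0.3619 -0.3164] [96.7 49.6] -27.2 zmax 0.051 darkdir [0.01 0.  ]
sil 90 [ 0.4381 -0.1458] [29.7 25.8] -35.4 zmax 0.067 darkdir [0.001 0.004]
tee 218 [0.3462 0.3045] [51.3 51.3] 19.7 zmax 0.021 darkdir [ 0.012 -0.008]
reg 358 [0.5037 0.4403] [60.9 55.3] 53.5 zmax 0.07 darkdir [0.003 0.002]
bs rim [array([ 0.646 , -0.0093]), array([129.3508,  94.4301]), np.float64(0.705)] floor [array([ 0.6477, -0.0121]), array([131.5464,  95.3294]), np.float64(-0.3488)] 0.0057 zmax 0.046
bm rim [array([ 0.623 , -0.2621]), array([154.7593, 118.4724]), np.float64(3.7167)] floor [array([ 0.6237, -0.2691]), array([154.794 , 132.0999]), np.float64(4.7967)] 0.0058 zmax 0.057
bl rim [array([0.6419, 0.2434]), array([179.1982, 141.0868]), np.float64(-8.045)] floor [array([0.6454, 0.245 ]), array([184.1948, 141.8136]), np.float64(-7.4943)] 0.0055 zmax 0.067
```

```bash
cat >> h.py <<'E'
from cell import r, optics
from scipy.spatial.transform import Rotation as R
V={"s":((.4481,-.0132),38.1,18,28),"m":((.4341,.1449),-31.2,26,36),"l":((.3619,-.3164),-27.2,36,44)}   # xy, yaw, width, height
B={"s":((.649,-.0095),.7),"m":((.626,-.262),3.7),"l":((.645,.243),-8.0)}
def quat(deg):
    a=np.radians(deg)/2; return [float(np.cos(a)),float(np.sin(a)),0.,0.]
def wrap(a): return (a+180)%360-180
def flip(xy,yaw):
    """the half turn (0/180) that keeps joint 6 small"""
    q1=np.degrees(np.arctan2(xy[1],xy[0])); return min((0,180),key=lambda f:abs(wrap(q1-yaw-f+90)))
def look(name,tag):
    xy=np.array(V[name][0])
    T=np.eye(4); T[:3,3]=r.current_tool_pos(); T[:3,:3]=R.from_quat(r.current_ee_rot()).as_matrix()
    d=optics.get_image("wrist"); np.savez(f"pics/{tag}.npz",T=T,**d)
    cv2.imwrite(f"pics/{tag}.png",d["pixels"][:,:,::-1])
    return d,T
def find(name,d,T):
    xy=np.array(V[name][0]); d=dict(d); d["depth"]=cv2.medianBlur(d["depth"],5); P=cloud(d,T@d["mount"])
    ok=(P[...,2]>.008)&(P[...,2]<.06)&(np.hypot(*(P[...,:2]-xy).transpose(2,0,1))<.09)
    n,lab,st,_=cv2.connectedComponentsWithStats(ok.astype(np.uint8))
    m=lab==1+np.argmax(st[1:,4]); Q=P[m]; C=d["pixels"][m]
    c,s,a=rect(Q); u=np.array([np.cos(np.radians(a)),np.sin(np.radians(a))])
    if (Q[C.max(1)<75].mean(0)-Q.mean(0))[:2]@u<0: a+=180
    return c,s,wrap(a),np.percentile(Q[:,2],98)
E
python3 - <<'E'
from h import *
(x,y),yaw,_,_=V["s"]; f=flip((x,y),yaw)
r.set_gripper(.6); r.move_to([x,y,.2],quat(yaw+f))
print(r.current_t(),f,r.current_q(),r.current_tool_pos(),r.current_opening())
d,T=look("s","ws"); print(np.round(d["mount"],3).tolist()); print(find("s",d,T))
E
```

```text
2.8167 0 [-1.32214178e-01  2.37953461e-01  1.95839894e+00  9.19257025e-05
  9.45161012e-01  7.72279131e-01] [ 0.44818856 -0.01267693  0.20002313] 0.5969426477065506
[[0.0, -0.954, -0.299, 0.076], [1.0, 0.0, 0.0, -0.0], [-0.0, -0.299, 0.954, -0.121], [0.0, 0.0, 0.0, 1.0]]
(array([ 0.44649323, -0.01134845]), (56.12306594848633, 17.753284454345703), 38.32217025756836, np.float64(0.03297837395538456))
```

View pics/ws.png

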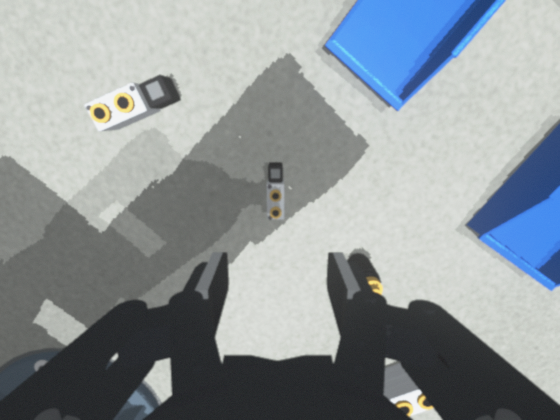

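Wrist image: the small valve is at (275,190), coil up in the picture, and the fingers are clear of it. The fit is 56.1 x 17.8 mm with top at z 33 mm, which matches the description. Picking and placing it now.

```bash
cat >> h.py <<'E'
G={"s":(.027,-.004,.6,.45,40),"m":(.028,-.003,.7,.55,50),"l":(.032,-.004,.8,.65,70)}  # TCP z, grasp x on valve, open, release, squeeze
def off(c,yaw,g):
    a=np.radians(yaw); return np.array(c)+g*np.array([np.cos(a),np.sin(a)])
def pick(n,c,yaw,f):
    z,g,o,_,sq=G[n]; x,y=off(c,yaw,g)
    r.set_gripper(o); r.move_to([x,y,z+.07],quat(yaw+f)); r.move_linear([x,y,z],vel=.08)
    p=r.current_tool_pos(); print("at",p.round(4),"want",x.round(4),y.round(4),r.current_contact_force().round(1))
    r.set_gripper(0,squeeze=sq); print("grip mm",r.current_opening()*85,r.current_finger_force())
    r.move_linear([x,y,z+.01],vel=.05); r.move_linear([x,y,.17],vel=.2)
    print("lifted",r.current_opening()*85,r.current_finger_force(),r.current_contact_force().round(1),r.current_t())
def place(n,f):
    z,g,_,rel,_=G[n]; c,yaw=B[n]; x,y=off(c,yaw,g)
    r.move_to([x,y,.19],quat(yaw+f)); r.move_linear([x,y,z+.02],vel=.15); r.move_linear([x,y,z+.0055],vel=.04)
    print("down",r.current_opening()*85,r.current_contact_force().round(1))
    r.set_gripper(rel); r.move_linear([x,y,.19],vel=.2); print("placed",r.current_t())
E
python3 - <<'E'
from h import *
pick("s",(.4465,-.0113),38.3,0)
E
```

```text
at [ 0.4436 -0.0138  0.0274] want 0.4434 -0.0138 [-0.3 -0.2  0.1]
grip mm 17.128185598233543 39.641826152801514
lifted 17.311871854294317 39.003392457962036 [ 0.4  0.4 -1.8] 6.1583
```

Run:
```python
from h import *
place("s",0); look("s","ps")
(x,y),yaw,_,_=V["m"]; f=flip((x,y),yaw)
r.set_gripper(.7); r.move_to([x,y,.2],quat(yaw+f)); d,T=look("m","wm")
print(f,find("m",d,T),r.current_q().round(2),r.current_t())
```

```text
down 17.110161421887028 [-0.6 -0.2 -1. ]
placed 9.8583
180 (array([0.43200311, 0.14722112]), (75.01815795898438, 26.122486114501953), -30.2596435546875, np.float64(0.04093178982226623)) [ 0.22  0.25  1.94 -0.    0.95 -0.81] 12.2583
```

View pics/ps.png

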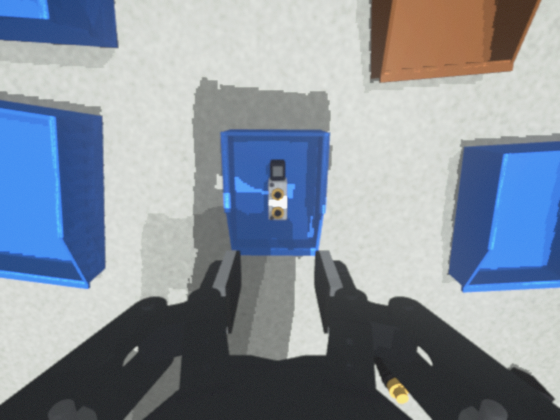

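View pics/wm.png

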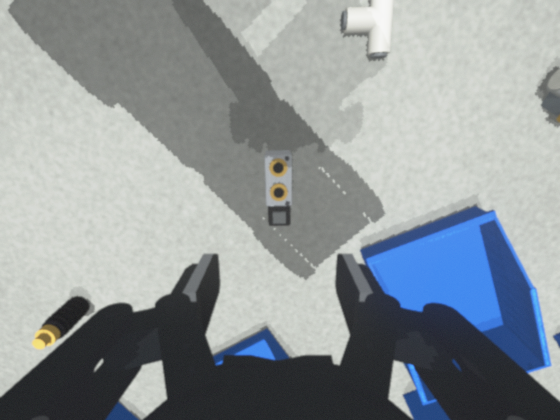

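The first picture shows the small valve at (278,190), flat in the small bin, ports up and straight. The second shows the medium valve at (278,190), ports up in the picture and coil at (279,215). It measures 75.0 x 26.1 mm, as given. Medium pick and place next, then a look at the large one.

Run:
```python
from h import *
pick("m",(.4320,.1472),-30.3,180)
if abs(r.current_opening()*85-25.5)<2.5:
    place("m",180); look("m","pm")
    (x,y),yaw,_,_=V["l"]; f=flip((x,y),yaw)
    r.set_gripper(.8); r.move_to([x,y,.22],quat(yaw+f)); d,T=look("l","wl")
    print(f,find("l",d,T),r.current_q().round(2),r.current_t())
```

```text
at [0.4297 0.1488 0.0284] want 0.4294 0.1487 [-0.   0.9  0. ]
grip mm 25.80105235570246 49.70588207244873
lifted 25.066809729340218 49.13000464439392 [ 0.2  0.3 -2.2] 15.55
down 25.16893659048354 [-0.6 -0.1 -0.9]
placed 20.1
0 (array([ 0.36340344, -0.31070108]), (95.22384643554688, 36.267269134521484), -26.588459014892578, np.float64(0.04895613321260852)) [-0.82  0.27  1.86  0.    1.01  1.23] 23.3417
```

```bash
python3 -c "
import cv2,numpy as np
cv2.imwrite('pics/both.png',cv2.resize(np.hstack([cv2.imread('pics/pm.png'),cv2.imread('pics/wl.png')]),(800,300),interpolation=cv2.INTER_AREA))"
```

```text
(no output)
```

View pics/both.png

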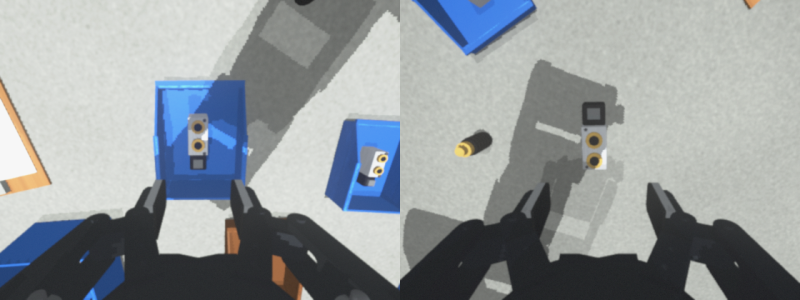

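Left: the medium valve is at (198,140), flat and straight in its bin. Right: the large valve is at (594,135), coil up in the picture, measuring 95.2 x 36.3 mm. The small valve at (375,165) looks skewed at the image edge, so I'll check it from the top camera after placing the large one.

Run:
```python
from h import *
pick("l",(.3634,-.3107),-26.6,0)
if abs(r.current_opening()*85-35.5)<2.5:
    place("l",0); look("l","pl")
    r.set_joints([1.256,.351,1.652,0,1.139,-.085])
    d=optics.get_image("top"); np.savez("pics/top2.npz",**d); print(r.current_t())
    cv2.imwrite("pics/fin.png",cv2.resize(d["pixels"][150:320,160:480,::-1],(800,425),interpolation=cv2.INTER_CUBIC))
    d["depth"]=cv2.medianBlur(d["depth"],5); P=cloud(d)
    for n in "sml":
        c,yaw=B[n]; a=np.radians(yaw); L=(P[...,:2]-c)@np.array([[np.cos(a),-np.sin(a)],[np.sin(a),np.cos(a)]])
        m=(abs(L[...,0])<.055)&(abs(L[...,1])<.035)&(P[...,2]>.014)
        k,lab,st,_=cv2.connectedComponentsWithStats(m.astype(np.uint8)); q=lab==1+np.argmax(st[1:,4])
        Q=np.dstack([L,P[...,2]])[q]; print(n,[np.round(x,4) for x in rect(Q)],Q[:,2].max().round(3))
```

```text
at [ 0.36   -0.3091  0.0324] want 0.3598 -0.3089 [ 0.6 -0.3  1.1]
grip mm 35.11619005491894 70.62625765800476
lifted 35.095934017093626 69.92501735687256 [-0.5  0.3 -3.7] 26.6583
down 34.976718091656345 [ 0.9 -1.1 -3.2]
placed 31.6917
33.925
s [array([-0.0004, -0.0009]), array([53.8394, 17.7513]), np.float64(-3.8879)] 0.037
m [array([ 0.0007, -0.0014]), array([74.0344, 27.9874]), np.float64(-1.2217)] 0.046
l [array([ 0.0002, -0.0006]), array([95.5655, 37.0586]), np.float64(0.5349)] 0.055
```

View pics/fin.png

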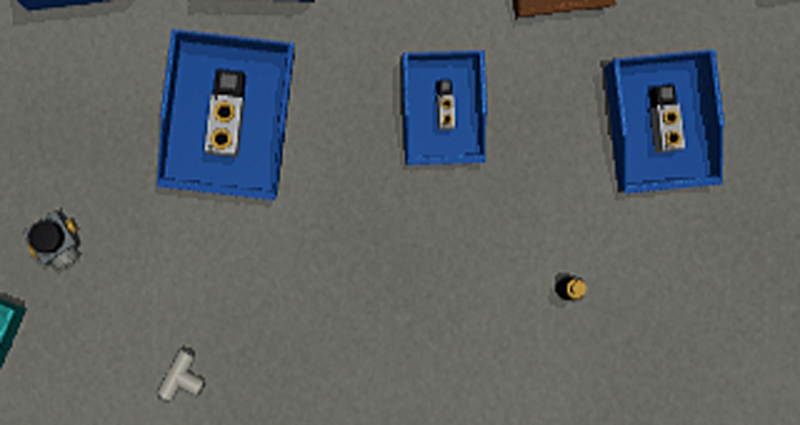

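View pics/pl.png

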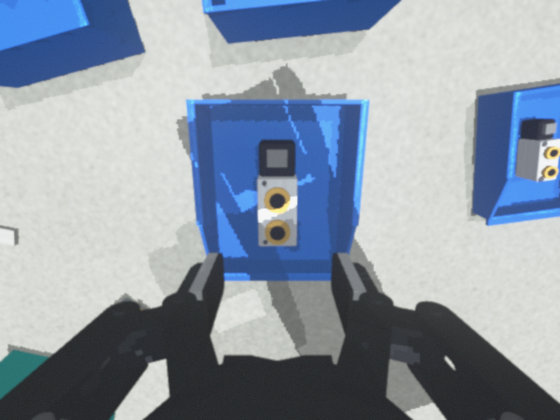

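The top view shows the large valve at (225,110), the small at (446,103) and the medium at (668,117). Each lies flat, ports up and lengthwise in its own bin, and the skew was only perspective. The wrist view shows the large valve at (277,192), straight in its bin, and the bystanders haven't been touched.

```bash
python3 -c "
from cell import r
print(r.hand_in())"
```

```text
the job is handed in; nothing more can be done
None
```

All three valves are flat, ports up and lengthwise, each in the blue bin of its own size; the bystanders were left alone, and I handed the job in at about 34 s.

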